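# Peel the top serving tray off a stuck stack and hold it out for filling

### The arm

A 7-joint arm with a two-finger parallel gripper is mounted at the origin on the work surface. World frame = base frame: x ahead of the robot, y to its left, z up, the work surface at z = 0. Lengths are in m, angles in rad, forces in N, time in s.
With the tool pointing down it reaches from about 0.425 to 0.925 m from the base axis. Payload 6.8 kg.
Tool frame: the origin (TCP) lies on the front face of the gripper's body, between the roots of the fingers; the fingertips stand 73 mm ahead of it and the grasp point (between the pads) lies 54 mm ahead of it (env.nose_length is the distance from the TCP to the fingertips, in m); z points along the fingers, y is the line along which they close (so a half turn about z gives the same grasp; the last joint's range is limited). The gripper opens to 85 mm and grips with 20 to 120 N. Pads are 22 mm wide; open, the fingers measure 114 mm over their backs; the gripper's body (76 mm by 85 mm) begins 54 mm behind the grasp point. The pads swing forward as they close: fully open they stand 13 mm farther back than shut.
Start: joints at [1.129, 0.477, 0.022, 1.555, -0.011, 1.109, -0.083], TCP at [0.221, -0.638, 0.304] pointing down, gripper open.
Joint ranges: [-2.96, 2.96], [-0.34, 2.1], [-1.41, 1.46], [0.24, 2.44], [-1.37, 4.51], [0.17, 1.92], [-2.96, 2.96]. Speed limits (rad/s): [2.39, 2.39, 3.14, 3.14, 3.14, 3.14, 3.14].

### API

Orientations are given as a unit quaternion [w, x, y, z].
In Python, from cell import env, kin, camera, calibration, job gives the robot as it stands. The module is installed in compiled form; this text tells all that it offers. Calls block until the motion is done:
- env.reach(position, orientation): joint-space move of the TCP to a pose.
- env.movel(position, velocity=0.15, rot=None, stop_force=None): straight line of the TCP; rot=None keeps the orientation; velocity is the mean speed in m/s. With stop_force (N) it stops when the force on the tool has changed by that much, and returns True; else False.
- env.goto_joints(angles): joint-space move.
- env.grip(opening, f_grip=None): finger opening in m; f_grip is the grip in N (None keeps the last); returns when the fingers have stopped.
- env.dwell(seconds).
- kin.inverse_kinematics(position, orientation): joint angles nearest the present ones, or None.
- env.get_state(): the state.
- camera(name): name is "scene" or "top"; returns (picture, depth): 480x640x3 uint8, blue, green, red; 480x640 float32, m along the optical axis (not along the pixel's ray), 0 where there is no reading.
- calibration(name): a dict with "fx", "fy", "cx", "cy" (pixels), "k1" (the pictures are not rectified: a ray, as slopes to the right and down, at radius r is drawn at 1 + k1 r^2 times it, then the intrinsics apply), "rvec" (rotation vector, rad) and "tvec" (3), from world to camera coordinates, as OpenCV has them. Camera axes: x right, y down, z forward; pixel columns grow to the right and rows downward; lengths in m; the calibration is good to about 2 mm. A picture is of the moment at which its call begins. calibration takes no time and is no camera call.
A pose or a line that the arm cannot do raises env.PlanningError and nothing moves.
- job.job_done(): hands the job in; it is judged then, once.
The state is a dict: "time": time; "qpos": joint angles; "joint_velocities": joint speeds; "joint_torque": joint torques, N m; "tcp_pos": TCP position; "orientation": TCP orientation; "force": force on the tool from outside, world axes, zero at the start; "torque": the same for the moment, N m; "opening": finger opening in m; "gripper_force": force on a finger pad.
Only numpy, scipy, OpenCV 4.12 (cv2) and the standard library are available. Lean on these libraries where they do the work, as an engineer would, in place of code of your own. Each camera call takes 0.05 s, during which the arm holds its last target. There are 200 camera calls.

### The job

Pull the drawer of the low steel unit out to its stop and leave it open. The nested aluminium trays in it stick together: peel off only the top one by its red tab, raising that corner well up first while the opposite corner is still down in the stack, and leave the other trays in the drawer. Finish while still holding the tray in the gripper, level, right way up and clear of everything, centred about a hand's width above the green board so that the cook can fill it; disturb nothing else.

Things in the scene. Friction and masses are not known exactly. Their poses are not given: they have to be found in the camera images.
- pan_drawer (a joint): drawer of the low steel unit (260 deep, 280 wide, 140 high, a glove carton 45 high on the rear of its top, standing fixed on the bench; its front faces the robot, its own -x; x and y below mean the unit's axes): how far it is out: 0 shut, 0.165 m at its stop; it slides along the unit's -x, against about 2.5 N of friction plus slight damping, and stays where it is left
- drawer_handle (a point): middle of the drawer's black bar handle (axes as the unit's): bar 130 long along the unit's y, 10 thick (x), 12 high, 105 above the bench; the gap between bar and drawer front is 40. The drawer front is 15 thick, its top 125 above the bench; moves with the drawer
- tray: the top tray, formed aluminium, about 0.1 kg: rim 120 (x) x 150 (y), 4 thick, 12 wide, sloping walls; origin at the centre of the floor's underside, 24 below the rim's underside, axes as the unit's. Rim underside 85 above the bench, rim front edge 28 behind the inside of the drawer front. It clings: each rim edge is held down by a sprung rubber nub (see nest) that snaps off at a few newtons
- tab (a point): centre of the upright red tab on the tray's front right (-x,-y) corner, axes the tray's: a plate 30 long along the tray's diagonal (from -x,-y to +x,+y corner, 51 deg from the tray's x), 8 thick across it, standing 29 above the rim's top; this point is 17 above the rim's top, 45 above the tray's origin, 47 in -x and 59 in -y from it
- tray_tab_corner (a point): underside of the top tray's rim at the tab corner (-x,-y). The far corner to tilt about is +x,+y: 60, 75 from the tray's origin and 24 above it
- under_tray: the next tray of the stack, loose, same shape, nested 4 below the top tray; instead of an upright tab it has a flat one lying level with its rim, sticking out a little at the same corner. The trays below it are fixed in the drawer
- under_tray_tab_corner (a point): underside of the next tray's rim at its -x,-y corner
- nest (a point): point of the drawer where the origin of under_tray belongs (same axes as the unit); moves with the drawer. Four black rubber nubs 16 thick, 22 long on sprung posts lap 2 over the top rim's edges, tops 103 above the bench: at the middle of the front and rear edge, 30 to +y of centre, and of both side edges, 25 to +x of centre. Raising the rim pushes each aside (about 3 N); it springs back
- board: green cutting board fixed on the bench, 260 (x) x 220 (y) x 15 thick; origin at the centre of its underside
- bowl: white bowl, 120 mm wide, 50 mm high; loose bystander, origin at the centre of its underside
- cup: clear plastic cup, 72 mm wide, 100 mm high; loose bystander, origin under its centre
- spice_jar: jar with red cap, 56 mm wide, 90 mm high; loose bystander, origin under its centre
- sauce_bottle: yellow squeeze bottle, 60 mm wide, 150 mm high; loose bystander, origin under its centre
- spatula: spatula lying on the bench at the right; loose bystander
- can: steel can, 66 mm wide, 90 mm high; loose bystander, origin under its centre

How it is judged:
On the way, in this order (a step that is already met when the one before it is completed fails the run):
1. the drawer is out to its stop (value of joint pan_drawer above 0.153 m), for 0.2 s.
2. the tab corner of the top tray is raised clear while the opposite corner is still down in the stack (distance between tray_tab_corner and under_tray_tab_corner above 0.018 m and distance between tray and under_tray below 0.026 m and angle between tray's own z axis and vertical above 0.1 rad), for 0.1 s.
At the end, for the whole second after the job is handed in: drawer out at least 140 mm, next tray in place within 12 mm; top tray held still in the fingers, touching neither board nor stack, centre within 60 mm of the board centre seen from above, underside 65 to 240 mm above the bench, level within 15 degrees, right way up (value of joint pan_drawer above 0.14 m and distance between under_tray and nest below 0.012 m and horizontal distance between tray and board below 0.06 m and height (world z) of tray between 0.065 and 0.24 m and angle between tray's own z axis and vertical below 0.26 rad and contact force between tray and the fingers above 1 N and linear speed of tray below 0.03 m/s and contact force between tray and board below 0.05 N and contact force between tray and under_tray below 0.05 N); the arm keeps its last pose, push and grip.
It fails at once if another tray is dragged out of the stack (distance between under_tray and nest above 0.03 m).
It fails at once if a bystander (bowl, cup, jar, bottle, spatula, can) is moved over 30 mm (distance of any of bowl, cup, spice_jar, sauce_bottle, spatula, can from where it was at the start of the episode above 0.03 m).
It also fails if it takes over 64 s, if anything falls off the work surface, if the arm or the gripper's body presses on something with over 40 N, if the wrist force passes 120 N, or if a joint passes its speed limit or range.

## Working session

There is one attempt and no reset: what is moved stays moved. The work goes in short steps, each a Python script; the robot and the scene stay as the last script left them, time stands still between calls to the robot, and variables do not carry over. Pictures are saved under pics/ and viewed, at most 10 in all, crops included, and the job is handed in when it is done.

```bash
mkdir -p pics; python3 - <<'E'
from cell import env,camera,calibration
import cv2,numpy as np
for n in("scene","top"):
    p,d=camera(n);cv2.imwrite(f"pics/{n}0.png",p);np.save(f"{n}0.npy",d)
    c=calibration(n);R=cv2.Rodrigues(np.array(c["rvec"],float))[0]
    print(n,c,-R.T@np.array(c["tvec"]).ravel())
s=env.get_state();print(s["time"],s["tcp_pos"],s["orientation"],s["opening"],env.nose_length)
E
```

```text
scene {'fx': 599.4149717538378, 'fy': 599.4149717538378, 'cx': 322.38281338603855, 'cy': 236.4952620096407, 'k1': -0.054397877442555635, 'rvec': array([ 2.48587228,  0.74547625, -0.20744618]), 'tvec': array([-0.45114179, -0.23982558,  1.8310418 ])} [ 1.01675486 -0.74003887  1.42559158]
top {'fx': 473.63445129782735, 'fy': 473.63445129782735, 'cx': 319.742784407649, 'cy': 239.44836931581645, 'k1': -0.03448249060454209, 'rvec': array([ 2.13057395, -2.10731413,  0.18570952]), 'tvec': array([-0.02456562,  0.57817389,  1.34239155])} [ 0.32051422 -0.03500727  1.4258151 ]
0.1 [ 0.22100908 -0.63735233  0.30301461] [-8.07638925e-04  9.86102940e-01  1.66133377e-01 -2.00873718e-04] 0.0854884239081938 0.0726
```

View pics/scene0.png

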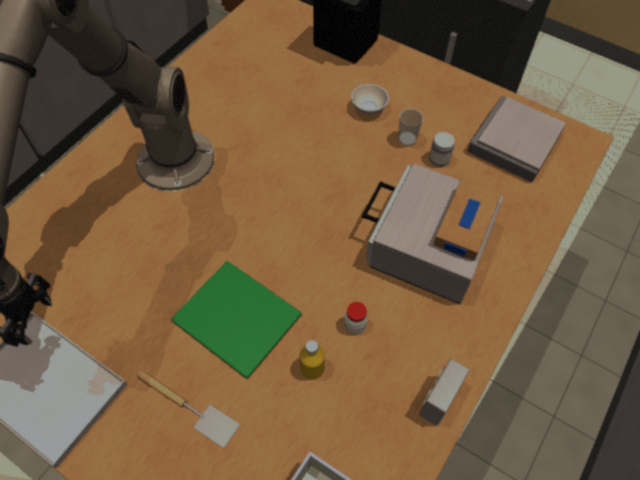

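View pics/top0.png

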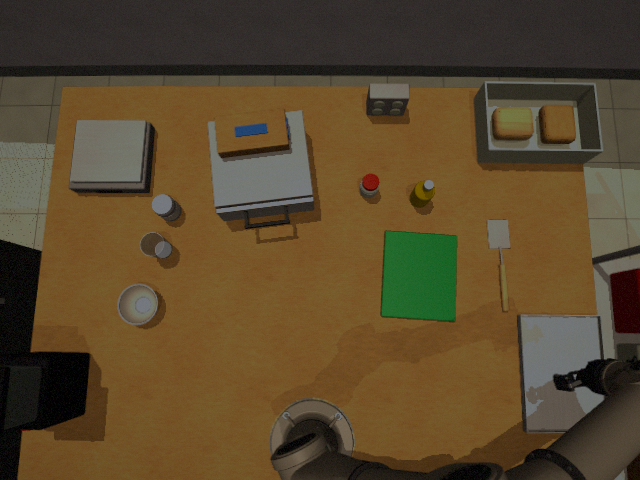

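The scene view shows the unit with its handle at about (376,202), the green board at (237,318), the jar at (357,318) and the bottle at (312,360). In the top view the handle bar is at about (267,222) and the board at (420,276). Next I measure the handle, the unit's yaw and the board.

```bash
cat > h.py <<'E'
from cell import env,kin,camera,calibration,job
import cv2,numpy as np
from scipy.spatial.transform import Rotation as Ro
def cal(n):
    c=calibration(n);K=np.array([[c["fx"],0,c["cx"]],[0,c["fy"],c["cy"]],[0,0,1]])
    R=cv2.Rodrigues(np.array(c["rvec"],float))[0];t=np.array(c["tvec"],float).ravel()
    return K,np.array([c["k1"],0,0,0,0.]),R,t
def slopes(n,uv):
    K,D,R,t=cal(n);return cv2.undistortPoints(np.array(uv,float).reshape(-1,1,2),K,D).reshape(-1,2)
def rays(n,uv):
    K,D,R,t=cal(n);s=slopes(n,uv);return -R.T@t,np.c_[s,np.ones(len(s))]@R
def plane(n,uv,z):
    o,d=rays(n,uv);return o+d*((z-o[2])/d[:,2])[:,None]
def tri(us,ut):
    P=[np.c_[cal(n)[2],cal(n)[3]] for n in("scene","top")]
    X=cv2.triangulatePoints(P[0],P[1],slopes("scene",us).T,slopes("top",ut).T);return (X[:3]/X[3]).T
def proj(n,X):
    K,D,R,t=cal(n);return cv2.projectPoints(np.array(X,float).reshape(-1,3),R,t,K,D)[0].reshape(-1,2)
def cloud(n,d):
    v,u=np.mgrid[:480,:640];s=slopes(n,np.c_[u.ravel(),v.ravel()])
    K,D,R,t=cal(n);P=np.c_[s,np.ones(len(s))]*d.reshape(-1,1);return ((P-t)@R).reshape(480,640,3)
def quat(R):q=Ro.from_matrix(R).as_quat();return [q[3],q[0],q[1],q[2]]
E
python3 - <<'E'
from h import *
im={n:cv2.imread(f"pics/{n}0.png") for n in("scene","top")}
C={n:cloud(n,np.load(f"{n}0.npy")) for n in im}
cen={}
for n in im:
    hsv=cv2.cvtColor(im[n],cv2.COLOR_BGR2HSV)
    g=cv2.inRange(hsv,(45,120,40),(80,255,255));cs,_=cv2.findContours(g,0,1)
    c=max(cs,key=cv2.contourArea);q=cv2.boxPoints(cv2.minAreaRect(c)) if n=="top" else cv2.approxPolyDP(c,8,True)[:,0].astype(float)
    W=plane(n,q,.015);m=W.mean(0);cen[n]=proj(n,m);print(n,"board",W.round(3).tolist(),m)
    z=C[n][...,2];ok=(abs(z-.14)<.006)&(C[n][...,1]>.02)&(C[n][...,1]<.45)&(C[n][...,0]>.5)&(C[n][...,0]<1.1)
    mk=cv2.morphologyEx(ok.astype(np.uint8),cv2.MORPH_OPEN,np.ones((3,3)))
    cs,_=cv2.findContours(mk,0,1);c=max(cs,key=cv2.contourArea);mk=cv2.drawContours(0*mk,[c],-1,1,-1)&ok
    P=C[n][mk>0];print(n,"unit top z",np.median(P[:,2]),cv2.minAreaRect(P[:,:2].astype(np.float32)),cv2.boxPoints(cv2.minAreaRect(P[:,:2].astype(np.float32))).round(3).tolist())
    ok=(abs(z-.107)<.012)&(C[n][...,0]>.5)&(C[n][...,0]<.72)&(C[n][...,1]>.0)&(C[n][...,1]<.3)&(im[n].max(2)<70)
    P=C[n][ok];print(n,"handle",len(P),P.mean(0) if len(P) else 0,cv2.minAreaRect(P[:,:2].astype(np.float32)))
    if len(P): print(np.argwhere(ok).mean(0)[::-1])
print("tri",tri(cen["scene"],cen["top"]))
cv2.imwrite("pics/crop1.png",np.hstack([cv2.resize(im["scene"][170:270,340:440],(390,390),interpolation=2),cv2.resize(im["top"][180:260,220:320],(400,390),interpolation=2)]))
E
```

```text
scene board [[0.364, -0.204, 0.015], [0.354, -0.419, 0.015], [0.605, -0.433, 0.015], [0.615, -0.219, 0.015]] [ 0.48465134 -0.31906119  0.015     ]
scene unit top z 0.1389344593425531 ((0.8020171523094177, 0.15731626749038696), (0.25874781608581543, 0.2848105728626251), 7.56497049331665) [[0.6549999713897705, 0.2809999883174896], [0.6930000185966492, -0.0010000000474974513], [0.9490000009536743, 0.032999999821186066], [0.9120000004768372, 0.3160000145435333]]
scene handle 302 [0.64037039 0.10275614 0.10849541] ((0.6482357978820801, 0.09182978421449661), (0.07117301970720291, 0.2195572555065155), 21.491926193237305)
[375.12251656 210.47019868]
top board [[0.354, -0.199, 0.015], [0.616, -0.215, 0.015], [0.607, -0.439, 0.015], [0.346, -0.416, 0.015]] [ 0.48063298 -0.31718809  0.015     ]
top unit top z 0.140305361112806 ((0.800102949142456, 0.15928953886032104), (0.26111242175102234, 0.2800500988960266), 7.766764163970947) [[0.6520000100135803, 0.2800000011920929], [0.6899999976158142, 0.003000000026077032], [0.9480000138282776, 0.03799999877810478], [0.9110000133514404, 0.3160000145435333]]
top handle 493 [0.63590844 0.13498735 0.1090962 ] ((0.6411967873573303, 0.13570062816143036), (0.07201811671257019, 0.27447032928466797), 6.031094074249268)
[266.24543611 215.62271805]
tri [[ 0.48185186 -0.31782794  0.00912202]]
```

View pics/crop1.png

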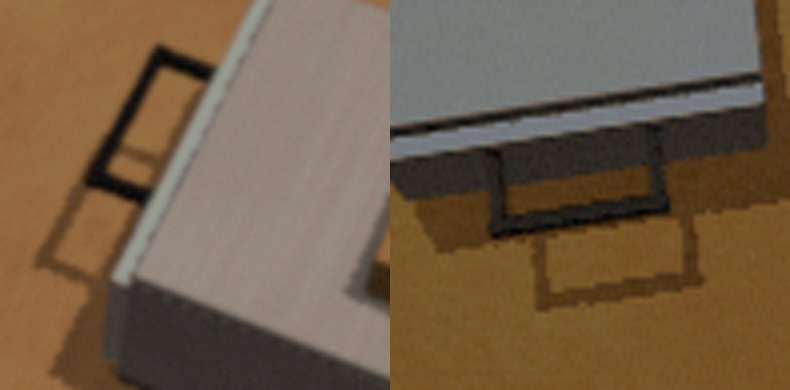

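The crop shows the closed handle bar. Its ends are at scene (381,183) and (364,217), and at top (247,227) and (287.5,222.5).

```bash
python3 - <<'E'
from h import *
X=tri([[381,183.3],[364.4,216.7]],[[246.8,227.2],[287.5,222.5]]);print(X,np.linalg.norm(X[0]-X[1]),X.mean(0))
print(plane("scene",[[381,183.3],[364.4,216.7]],.111),plane("top",[[246.8,227.2],[287.5,222.5]],.111))
y=np.deg2rad(7.7);ux=np.array([np.cos(y),np.sin(y)]);uy=np.array([-ux[1],ux[0]])
d=X.mean(0)[:2]-np.array([.801,.158]);print("in unit",d@ux,d@uy)
s=env.get_state();print(Ro.from_quat(np.roll(s["orientation"],-1)).as_matrix().round(2))
for w in (y,):
  R=np.array([[ux[0],-ux[1]*-1,0],[0,0,0],[0,0,0]])
# grasp handle: closing along unit x, tool down
zt=np.array([0,0,-1.]);yt=np.r_[ux,0]
for sgn in(1,-1):
  Y=sgn*yt;Rm=np.c_[np.cross(Y,zt),Y,zt]
  for dd in(0,-.165): 
    p=np.r_[X.mean(0)[:2]+dd*ux,.105+.054]
    print(sgn,dd,p,kin.inverse_kinematics(p,quat(Rm)))
E
```

```text
[[0.60468832 0.19220077 0.10086316]
 [0.62150132 0.07640594 0.09253922]] 0.11730475579854793 [0.61309482 0.13430335 0.09670119]
[[0.60904607 0.1867448  0.111     ]
 [0.62825998 0.06674424 0.111     ]] [[0.60103265 0.18906529 0.111     ]
 [0.61581882 0.07344721 0.111     ]]
in unit -0.1893859020319409 0.001693720480130747
[[ 0.94  0.33 -0.  ]
 [ 0.33 -0.94  0.  ]
 [-0.   -0.   -1.  ]]
1 0 [0.61309482 0.13430335 0.159     ] [ 0.15184455  0.6517785  -0.65012332  1.7542685   0.48688063  0.90230789
 -0.57454955]
1 -0.165 [0.44958259 0.11219563 0.159     ] [ 0.43280436  0.54000687 -0.99779328  2.12323284  0.63704423  0.81292909
 -0.82918537]
-1 0 [0.61309482 0.13430335 0.159     ] [-1.07169027  1.01723301  1.26098008  1.83879189 -1.07490378  1.17092046
 -2.43127553]
-1 -0.165 [0.44958259 0.11219563 0.159     ] [ 0.55285031  0.64916147 -1.18432267  2.11756243  0.78356654  0.91623895
  2.18508188]
```

```bash
cat >> h.py <<'E'
YAW=np.deg2rad(7.7);ux=np.r_[np.cos(YAW),np.sin(YAW),0];uy=np.r_[-ux[1],ux[0],0];U0=np.r_[.801,.158,0]
def W(x,y,z):return U0+x*ux+y*uy+np.r_[0,0,z]
def down(a):  # tool down, closing axis at unit angle a (rad)
    Y=np.cos(a)*ux+np.sin(a)*uy;z=np.r_[0,0,-1.];return np.c_[np.cross(Y,z),Y,z]
def st():
    s=env.get_state();print("t%.1f"%s["time"],"tcp",np.round(s["tcp_pos"],4),"F",np.round(s["force"],1),"open %.4f gf %.1f"%(s["opening"],s["gripper_force"]));return s
E
python3 - <<'E'
from h import *
env.movel([.30,-.55,.40],.3)
R=down(0)
h=W(-.190,.0015,0)
env.reach(h+[0,0,.28],quat(R));st()
env.grip(.044,30)
env.movel(h+[0,0,.19],.15)
print(env.movel(h+[0,0,.158],.05,stop_force=8));st()
p,d=camera("scene");q,_=camera("top")
g=proj("scene",h+[0,0,.105])[0].astype(int);k=proj("top",h+[0,0,.105])[0].astype(int)
f=lambda i,c:cv2.resize(i[c[1]-50:c[1]+50,c[0]-50:c[0]+50],(390,390),interpolation=2)
cv2.imwrite("pics/crop2.png",np.hstack([f(p,g),f(q,k)]));print(env.get_state()["qpos"])
E
```

```text
t3.5 tcp [0.6129 0.1327 0.28  ] F [-0.5  0.7  0. ] open 0.0854 gf 0.0
False
t5.5 tcp [0.6126 0.1342 0.1581] F [ 0.4 -0.5  0.1] open 0.0440 gf 0.0
[ 0.18120991  0.66525258 -0.69392532  1.75397749  0.52178588  0.91427885
 -0.60118764]
```

View pics/crop2.png

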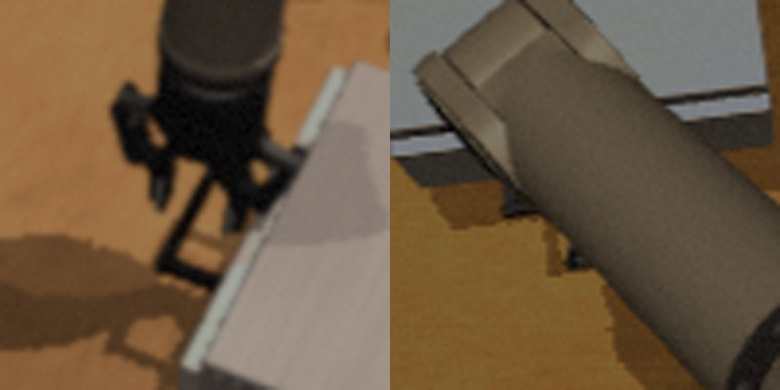

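The fingers straddle the bar, one in the gap and one outside. Now I grip and pull.

```bash
python3 - <<'E'
from h import *
env.grip(0,40);s=st();p0=np.array(s["tcp_pos"])
d=p0+[0,0,0]
print(env.movel(p0-.163*ux,.08,stop_force=20));s=st()
print(env.movel(np.array(s["tcp_pos"])-.010*ux,.02,stop_force=12));s=st()
print("pulled",(p0-s["tcp_pos"])@ux)
env.movel(np.array(s["tcp_pos"])+.001*ux,.02);env.dwell(.1)
env.grip(.044);s=st()
env.movel(np.array(s["tcp_pos"])+[0,0,.14],.2)
# move aside to the right to see
try: env.reach([.45,-.12,.42],quat(down(-np.deg2rad(39))))
except Exception as e: print(e)
s=st()
for n in("scene","top"):
    p,d=camera(n);cv2.imwrite(f"pics/{n}3.png",p);np.save(f"{n}3.npy",d)
E
```

```text
t6.0 tcp [0.6117 0.1339 0.1582] F [-4.5 -0.7  5.7] open 0.0092 gf 41.0
False
t8.2 tcp [0.4502 0.1119 0.1582] F [ 1.2 -3.6  3.4] open 0.0092 gf 40.7
True
t8.5 tcp [0.448  0.1114 0.1582] F [0.6 0.5 0.8] open 0.0091 gf 41.8
pulled 0.16526903739803303
t9.3 tcp [0.4489 0.1117 0.1581] F [ 0.2 -0.3 -0.5] open 0.0439 gf 0.0
t11.1 tcp [ 0.4499 -0.1186  0.419 ] F [-1.   0.5  0.6] open 0.0439 gf 0.0
```

```bash
python3 - <<'E'
from h import *
c=[proj(n,W(-.254,-.059,.106))[0] for n in("scene","top")];print(c)
out=[]
for n,k in zip(("scene","top"),c):
    p=cv2.imread(f"pics/{n}3.png");u,v=map(int,k);out.append(cv2.resize(p[v-65:v+65,u-65:u+65],(390,390),interpolation=2))
cv2.imwrite("pics/crop3.png",np.hstack(out))
E
```

```text
[array([341.40115335, 205.94928631]), array([289.92915839, 243.10746416])]
```

View pics/crop3.png

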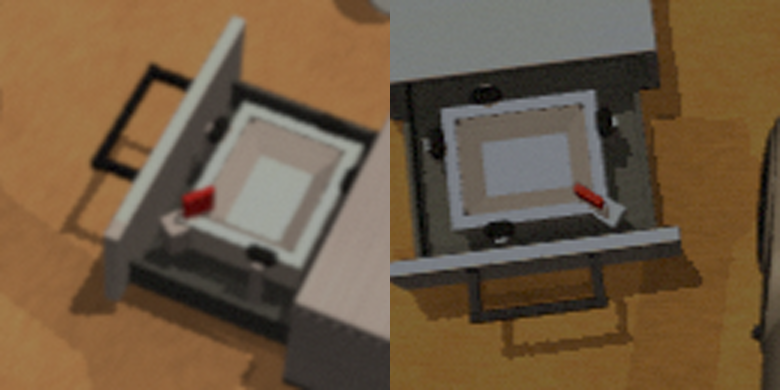

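The drawer is fully out (165 mm). In the crop the red tab shows at about scene (342,208) and top (291,243), with the under-tray's flat white tab beneath it. Next I triangulate the tab.

```bash
python3 - <<'E'
from h import *
cc={}
for n in("scene","top"):
    p=cv2.imread(f"pics/{n}3.png");hsv=cv2.cvtColor(p,cv2.COLOR_BGR2HSV)
    m=cv2.inRange(hsv,(0,140,60),(6,255,255))|cv2.inRange(hsv,(170,140,60),(180,255,255))
    k=proj(n,W(-.254,-.059,.106))[0].astype(int);r=np.zeros_like(m);r[k[1]-25:k[1]+25,k[0]-25:k[0]+25]=1;m*=r
    a=np.argwhere(m)[:,::-1].astype(np.float32);rc=cv2.minAreaRect(a);cc[n]=a.mean(0);print(n,len(a),a.mean(0),rc,cv2.boxPoints(rc).round(1).tolist())
    C=cloud(n,np.load(f"{n}3.npy"))[m>0];z=C[:,2];print(" cloud med",np.median(C,0),"z pct",np.percentile(z,[10,50,90]))
    e=cv2.minAreaRect(C[:,:2].astype(np.float32));print(" xy",e)
X=tri(cc["scene"],cc["top"])[0];print("tri",X,"unit",(X-U0)@ux,(X-U0)@uy)
print("pred",W(-.254,-.059,.106))
E
```

```text
scene 71 [341.39438 206.90141] ((341.5, 207.0), (8.0, 9.0), 90.0) [[337.0, 203.0], [346.0, 203.0], [346.0, 211.0], [337.0, 211.0]]
 cloud med [0.55989997 0.06104691 0.11120355] z pct [0.09455303 0.11120355 0.11836461]
 xy ((0.5457300543785095, 0.0879414975643158), (0.02443096414208412, 0.07887479662895203), 28.221942901611328)
top 32 [290.     242.8125] ((290.2022705078125, 242.87643432617188), (10.811978340148926, 2.967994213104248), 32.00538635253906) [[284.79998779296875, 241.3000030517578], [286.3999938964844, 238.8000030517578], [295.6000061035156, 244.5], [294.0, 247.0]]
 cloud med [0.55611684 0.06439947 0.11740074] z pct [0.11233601 0.11740074 0.12158136]
 xy ((0.5584964156150818, 0.064238041639328), (0.027840280905365944, 0.01210686843842268), 58.83148956298828)
tri [0.55816889 0.06514381 0.10298953] unit -0.2530829968235221 -0.05948291062399457
pred [0.55719545 0.0654995  0.106     ]
```

```bash
cat >> h.py <<'E'
g3=(60*ux+75*uy)/np.hypot(60,75);w3=np.cross([0,0,1.],g3)
TAB=np.array([.5575,.0652,.106]);R0=down(-np.deg2rad(39))
TR0=TAB+.047*ux+.059*uy-[0,0,.045]          # tray origin
PIV=TR0+.060*ux+.075*uy+[0,0,.012]
E
python3 - <<'E'
from h import *
p=TAB+[0,0,.0055+.054]
for th in(.1,.2,.3):
    Q=Ro.from_rotvec(w3*th).as_matrix();print(th,kin.inverse_kinematics(PIV+Q@(p-PIV),quat(Q@R0)))
env.grip(.034,100)
env.reach(p+[0,0,.12],quat(R0));env.movel(p+[0,0,.03],.15)
print(env.movel(p,.04,stop_force=5));s=st()
env.grip(0,100);s=st();print(s["qpos"])
f=lambda n:cv2.resize(camera(n)[0][int((k:=proj(n,TAB)[0])[1])-50:int(k[1])+50,int(k[0])-50:int(k[0])+50],(390,390),interpolation=2)
cv2.imwrite("pics/crop4.png",np.hstack([f("scene"),f("top")]))
E
```

```text
0.1 [ 0.34428824  0.61587703 -0.83072712  1.84192759  0.59210981  1.03096189
 -1.30549274]
0.2 [ 0.29445288  0.64048077 -0.8441706   1.77469082  0.61901898  1.18128907
 -1.34726569]
0.3 [ 0.24133731  0.67339511 -0.85402905  1.70351429  0.64445234  1.32985967
 -1.38250097]
False
t14.1 tcp [0.5576 0.0653 0.1657] F [ 0.3 -0.1  0.6] open 0.0339 gf 0.0
t14.5 tcp [0.5575 0.0656 0.166 ] F [-2.4 -0.   5.1] open 0.0061 gf 98.4
[ 0.3895746   0.60027732 -0.81399941  1.90444025  0.5619601   0.8800805
 -1.25520482]
```

View pics/crop4.png

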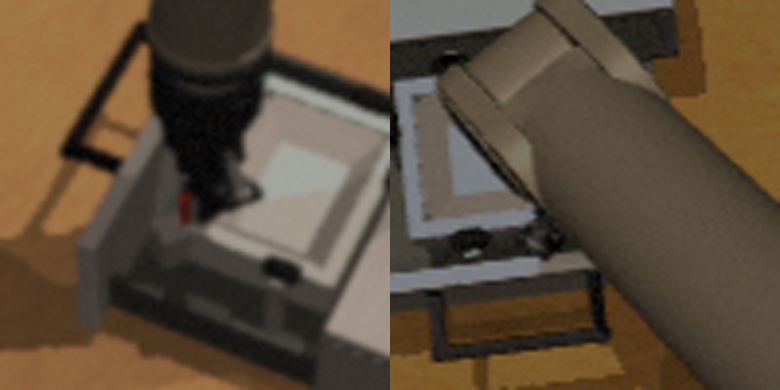

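The scene crop shows the tab between the pads, with part of it still red at (185,205). Now the tilt.

```bash
python3 - <<'E'
from h import *
p=np.array(env.get_state()["tcp_pos"])
for th in np.arange(.02,.171,.03):
    Q=Ro.from_rotvec(w3*th).as_matrix();env.movel(PIV+Q@(p-PIV),.03,rot=quat(Q@R0));print(round(th,2));s=st()
env.dwell(.3)
f=lambda n:cv2.resize(camera(n)[0][int((k:=proj(n,TAB)[0])[1])-50:int(k[1])+50,int(k[0])-50:int(k[0])+50],(390,390),interpolation=2)
cv2.imwrite("pics/crop5.png",np.hstack([f("scene"),f("top")]))
E
```

```text
0.02
t14.9 tcp [0.5581 0.067  0.1691] F [-1.9 -0.5  1.1] open 0.0059 gf 98.3
0.05
t15.2 tcp [0.5601 0.0698 0.1743] F [-1.7 -0.2 -0.4] open 0.0062 gf 98.3
0.08
t15.6 tcp [0.5617 0.0723 0.1793] F [-1.1 -2.   0.6] open 0.0060 gf 98.3
0.11
t15.9 tcp [0.5634 0.0749 0.1841] F [-1.2 -1.6 -0.4] open 0.0061 gf 98.2
0.14
t16.3 tcp [0.5651 0.0779 0.1888] F [-0.5 -2.3  0.3] open 0.0065 gf 98.2
0.17
t16.6 tcp [0.5669 0.0811 0.1934] F [-0.5 -2.2  0. ] open 0.0061 gf 98.2
```

View pics/crop5.png

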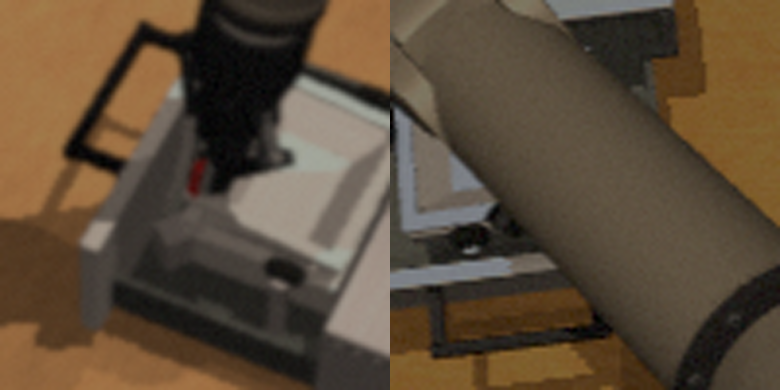

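The tab corner is up with the right nub freed, and the next tray with its flat tab stayed down. Now I lift off.

```bash
python3 - <<'E'
from h import *
env.grip(0,118)
p=np.array(env.get_state()["tcp_pos"])
for dz in(.006,.012,.02,.03,.05,.09):
    env.movel(p+[0,0,dz],.04);s=st()
Q=Ro.from_rotvec(w3*0).as_matrix()
env.movel(p+[0,0,.125],.08,rot=quat(R0));s=st()
for n in("scene","top"):
    q,d=camera(n);cv2.imwrite(f"pics/{n}6.png",q);np.save(f"{n}6.npy",d)
a=cv2.imread("pics/scene6.png")[120:300,230:470];cv2.imwrite("pics/crop6.png",cv2.resize(a,(720,540),interpolation=2))
E
```

```text
t17.5 tcp [0.5667 0.0811 0.1998] F [-2.  -1.9  0.5] open 0.0054 gf 117.3
t17.8 tcp [0.5676 0.082  0.2063] F [-0.3  0.1  0.2] open 0.0057 gf 117.3
t18.2 tcp [0.5671 0.0814 0.214 ] F [-0.2 -0.1 -1.3] open 0.0056 gf 117.2
t18.6 tcp [0.5671 0.0812 0.2239] F [ 0.3  0.7 -0.4] open 0.0057 gf 117.2
t19.2 tcp [0.5669 0.0811 0.2436] F [ 0.2 -0.4 -0.3] open 0.0056 gf 117.2
t20.4 tcp [0.5667 0.0811 0.2833] F [-0.8 -0.2 -0.2] open 0.0057 gf 117.2
t21.0 tcp [0.5667 0.0809 0.3183] F [-0.8  0.4 -0.9] open 0.0057 gf 117.3
```

View pics/crop6.png

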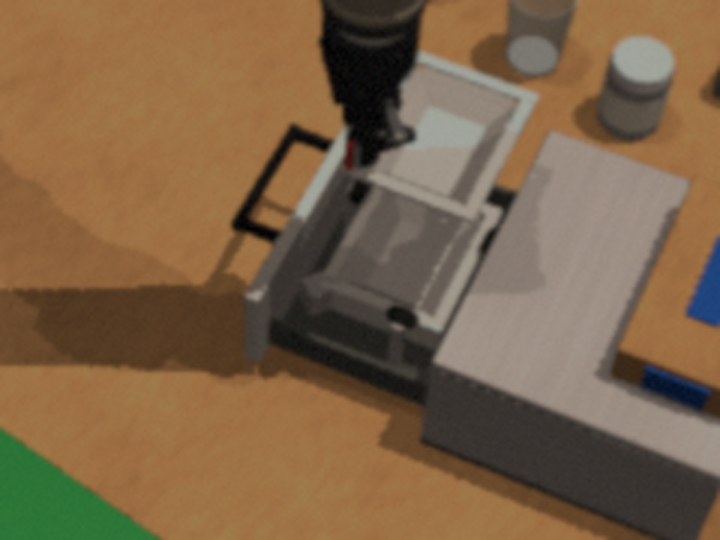

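The tray is lifted free and level-looking, and the next tray is still nested with its flat tab at (320,290). Now I carry it over the board.

```bash
python3 - <<'E'
from h import *
B=np.array([.482,-.318]);off=(.047*ux+.059*uy)
for deg in(-45,-30,-60):
    Q=Ro.from_euler("z",deg,degrees=True).as_matrix();t=np.r_[B-(Q@off)[:2],.318]
    q=kin.inverse_kinematics(t,quat(Q@R0));print(deg,q)
    if q is not None:
        env.reach(t,quat(Q@R0));break
st();t[2]=.245;env.movel(t,.1);env.dwell(.5);st()
out=[]
for n in("scene","top"):
    p,d=camera(n);C=cloud(n,d)
    hsv=cv2.cvtColor(p,cv2.COLOR_BGR2HSV)
    m=(C[...,2]>.09)&(C[...,2]<.25)&(hsv[...,1]<60)&(hsv[...,2]>80)&(np.hypot(C[...,0]-B[0],C[...,1]-B[1])<.13)
    m=cv2.morphologyEx(m.astype(np.uint8),cv2.MORPH_OPEN,np.ones((3,3)));P=C[m>0]
    print(n,len(P),"z pct",np.percentile(P[:,2],[2,20,50,80,98]),cv2.minAreaRect(P[:,:2].astype(np.float32)))
    for lo,hi in((.0,.35),(.7,1)):
        z=np.sort(P[:,2]);a,b=z[int(lo*len(z))],z[int(hi*len(z))-1];S=P[(P[:,2]>=a)&(P[:,2]<=b)]
        c=np.linalg.lstsq(np.c_[S[:,:2]-B,np.ones(len(S))],S[:,2],rcond=None)[0];print("  plane",c)
    k=proj(n,[*B,.12])[0].astype(int);out.append(cv2.resize(p[k[1]-65:k[1]+65,k[0]-65:k[0]+65],(390,390),interpolation=2))
    cv2.imwrite(f"pics/{n}7.png",p)
cv2.imwrite("pics/crop7.png",np.hstack(out))
E
```

```text
-45 [ 1.23427963  0.32263991 -0.8031665   1.84459453  0.26119412  1.08329342
 -0.99864971]
t22.7 tcp [ 0.4099 -0.3352  0.3182] F [ 1.6  0.  -0.7] open 0.0059 gf 117.4
t24.1 tcp [ 0.4089 -0.3365  0.2451] F [ 0.3 -1.4 -0.9] open 0.0056 gf 117.4
scene 2818 z pct [0.1373255  0.14270285 0.15739144 0.16679193 0.17159098] ((0.48490187525749207, -0.32091474533081055), (0.15089382231235504, 0.1243329718708992), 52.787811279296875)
  plane [-0.01092264  0.00253776  0.14206502]
  plane [2.54677618e-03 1.65332972e-04 1.68001488e-01]
top 1932 z pct [0.13829247 0.14264735 0.15436609 0.16719689 0.17162876] ((0.4908577799797058, -0.30924931168556213), (0.1260126382112503, 0.12093275785446167), 52.40414810180664)
  plane [-1.72680368e-04  8.67417375e-05  1.42009266e-01]
  plane [0.00048767 0.00018646 0.16836074]
```

View pics/crop7.png

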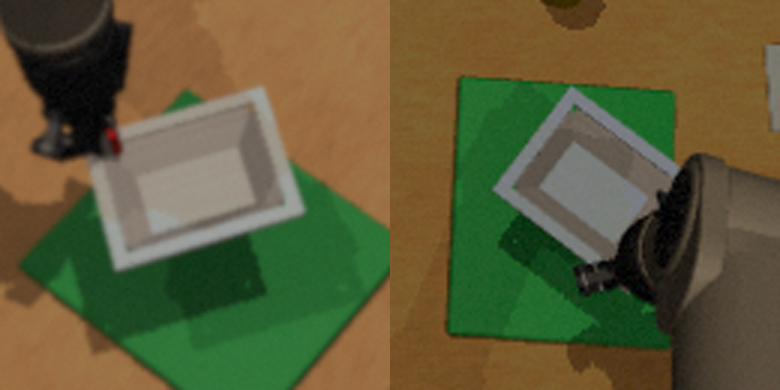

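View pics/top7.png

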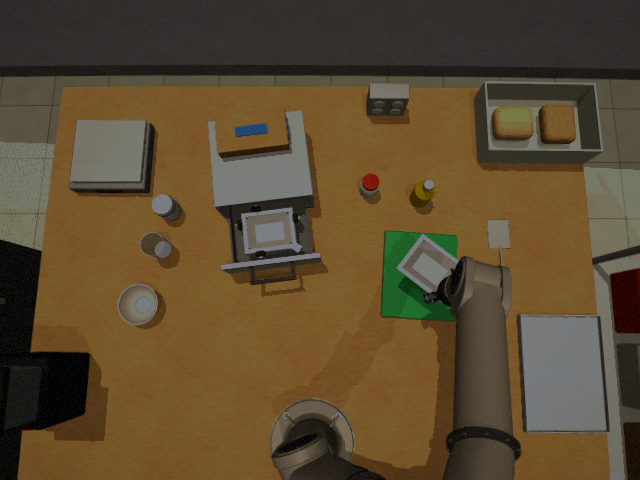

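The tray hangs level over the board: floor at about 0.14 m, rim at about 0.168 m, and its measured 151 x 124 mm outline centred about 4 mm from the board centre. The next tray sits in the open drawer and the bystanders are where they were.

```bash
python3 -c "
from h import *
st();print(job.job_done())"
```

```text
t24.2 tcp [ 0.4088 -0.3365  0.245 ] F [-0.1 -0.2 -1.2] open 0.0059 gf 117.4
the job is handed in; nothing more can be done
None
```

Job handed in at 24 s with no verdict returned: the drawer is open to its stop with the other trays in it, and the peeled top tray is held level about 0.13 m above the green board.

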